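# Nest the paint pots on their stand and put the lid on

## Robot

A 7-joint arm with a two-finger parallel gripper is mounted at the origin on the work surface. World frame = base frame: x ahead of the robot, y to its left, z up, the work surface at z = 0. Lengths are in m, angles in degrees, forces in N, time in s.
With the tool pointing down it reaches from about 0.4 to 0.875 m from the base axis. Payload 6.5 kg.
Tool frame: the origin (TCP) lies at the very end of the fingers, on their centre line; the grasp point (between the pads) lies 19 mm behind it (manip.grasp_offset is the distance from the TCP to the grasp point, in m); z points along the fingers, y is the line along which they close (so a half turn about z gives the same grasp; the last joint's range is limited). The gripper opens to 88 mm and grips with 3 to 60 N. Pads are 18 mm wide; open, the fingers measure 123 mm over their backs; the gripper's body (75 mm by 187 mm) begins 45 mm behind the grasp point.
Start: joints at [-67.277, 30.733, -0.252, 88.115, 0.149, 61.152, -4.079], TCP at [0.29, 0.582, 0.239] pointing down, gripper open.
Joint ranges: [-154.64, 154.64], [-21.42, 123.67], [-72.66, 72.17], [13.99, 137.28], [-74.86, 254.86], [10.95, 109.41], [-158.01, 158.01]. Speed limits (degrees/s): [136.94, 136.94, 180, 180, 180, 180, 180].

## Interface

Orientations are given as a 3x3 rotation matrix whose columns are the frame's x, y, z axes.
In Python, from station import manip, eyes, order gives the robot as it stands. The module is installed in compiled form; this text tells all that it offers.
- The arm moves only by the tool step_arm, never from a script. Its argument "motion" is a list of rows, each a list of 5 numbers: the shift along the tool's x, y, z scaled (see below), then the turn about the tool's z scaled (see below), then the opening, from 0 (shut) to 1 (fully open). In form: [[dx, dy, dz, roll, fingers], ...]. A call has 1 to 12 rows; each row is the pose to reach, as a shift and turn from the pose commanded when the call began, along the tool's axes at that moment, turning the shorter way round; what a row does not reach only later rows make up. The controller multiplies each number of a shift by 500 mm and each number of a turn by 180 degrees. A row lasts 1/10 s, in which the tool goes at most 50 mm and 8.59 degrees, less where a joint would pass 70% of its speed; a pose out of reach is approached as far as the arm can. A call with a number of a shift or a turn outside -1 to 1 is refused whole. A call with a gripper value outside its range is refused whole. The fingers move at their own pace and stop on an object; "force" is the grip in N (left out, the last holds). Time passes only in rows, so rows that repeat a pose let the fingers close. It gives the time, the measured TCP pose, the force, the opening and the grip force at its end, in the units of the state.
- manip.get_state(): the state, without advancing time (a new reading comes with each control period).
- eyes.grab_frame(name): name is "scene" or "top" or "wrist"; returns a dict with "color" (400x640x3 uint8, red, green, blue), "intrinsics" (3x3 intrinsics, pixels), "xyz" and "rotation" of the camera in the world; the wrist camera has in their place "mount" (4x4, takes a point from camera to tool coordinates, whose origin is the TCP and whose axes are the flange's). Camera axes: x right, y up, looking along -z (the intrinsics and any distortion apply to the point x, -y, -z); pixel columns grow to the right and rows downward; lengths in m; the calibration is good to about 2 mm. A picture is of the moment at which its call begins: read the wrist's pose just before it. There is no depth.
- order.hand_in(): hands the job in; it is judged then, once.
The state is a dict: "clock": time; "qpos": joint angles; "joint_vel": joint speeds; "effort": joint torques, N m; "tool_pos": TCP position; "eef_rot": TCP orientation; "force": force on the tool from outside, world axes, zero at the start; "moment": the same for the moment, N m; "grip_width": opening from 0.0 (shut) to 1.0 (fully open); "finger_force": force on a finger pad.
Only numpy, scipy, OpenCV 4.12 (cv2) and the standard library are available. Lean on these libraries where they do the work, as an engineer would, in place of code of your own. Each camera call takes 0.05 s, during which the arm holds its last target. There are 200 camera calls.

## Task

Put the nest of terracotta paint pots away on the round dark wooden stand: first set the wide pot inside the stand's raised edge, then the middle pot inside the wide pot, then the narrow pot inside the middle pot, each upright and right down on the floor of the one below, and last cover the narrow pot with the lid, lying flat on its rim. Lower each piece into place rather than dropping it, and leave the paint jar, the water bowl, the brush jar and the painted plate where they are.

Things in the scene. Friction and masses are not known exactly. Their poses are not given: they have to be found in the camera images.
- stand: the stand: a round shallow dark wooden tray, fixed to the bench, 90 mm across and 10 mm high; its floor is 6 mm above its underside and 80 mm across inside the 5 mm thick raised edge. Origin: centre of the underside; z up
- wide_pot: wide pot: open round terracotta pot, the widest and lowest, empty, standing upright, about 85 g. 34 mm high; 48 mm across at the foot, flaring to 64 mm at 12 mm height, the upper 22 mm is a straight upright band 64 mm across; wall 4 mm, so its mouth is 56 mm across; inner floor 5 mm above its underside, about 46 mm across. Origin: centre of the underside; z up along its axis
- middle_pot: middle pot: open round terracotta pot, empty, standing upright, about 65 g. 50 mm high; 36 mm across at the foot, flaring to 48 mm at 28 mm height, the upper 22 mm is a straight upright band 48 mm across; wall 3.5 mm, so its mouth is 41 mm across; inner floor 5 mm above its underside, about 31 mm across. In the wide pot it stands up 21 mm above the wide pot's rim. Origin: centre of the underside; z up along its axis
- narrow_pot: narrow pot: open round terracotta pot, the narrowest and tallest, empty, standing upright, about 50 g. 66 mm high; 24 mm across at the foot, flaring to 34 mm at 44 mm height, the upper 22 mm is a straight upright band 34 mm across; wall 3.5 mm, so its mouth is 27 mm across; inner floor 5 mm above its underside. In the middle pot it stands up 21 mm above the middle pot's rim. Origin: centre of the underside; z up along its axis
- lid: lid: small round terracotta lid, about 35 g, lying knob up: a plug 20 mm across and 5 mm high underneath, on it a disc 40 mm across and 5 mm thick (5 to 10 mm above the underside of the plug), on it an upright round knob 16 mm across and 22 mm high, 32 mm high in all. On the narrow pot the plug goes into the mouth and the disc lies on the rim, so the lid's origin is then 61 mm above the narrow pot's origin. Origin: centre of the plug's underside; z up
- paint_jar: bystander: closed paint jar with a white cap and paper label, 48 mm across, 62 mm high, loose. Origin: centre of the underside
- water_bowl: bystander: small white ceramic water bowl, 72 mm across, 36 mm high, loose. Origin: centre of the underside
- brush_jar: bystander: blue ceramic jar 72 mm across and 100 mm high, with paint brushes standing up to about 215 mm, loose, at the left edge of the work. Origin: centre of the underside
- painted_plate: bystander: painted ceramic plate 180 mm across and 18 mm high, lying flat, loose, at the right edge of the work. Origin: centre of the underside
Not all that is in view belongs to the job. What is shaped like the middle_pot but purple is not meant.

How it is judged:
By the outcome, as a careful person would: the job done as asked, in the order asked, and still so for the second after the job is handed in, with the robot touching nothing.
It also fails if it takes over 115 s, if anything falls off the work surface, if the arm or the gripper's body presses on something with over 40 N, if the wrist force passes 120 N, or if a joint passes its speed limit or range.

## Working session

There is one attempt and no reset: what is moved stays moved. The work goes in short steps, Python scripts to look and compute and a tool call to move; the robot and the scene stay as the last step left them, time stands still between calls to the robot, and variables do not carry over. Pictures are saved under pics/ and viewed, at most 15 in all, crops included, and the job is handed in when it is done.

Besides the shell and the picture viewer there is one more tool, called after "Emit:" by a JSON object that holds its "api" and its "payload". step_arm: Moves the arm, as the interface text tells. Its arguments: {"type":"object","properties":{"motion":{"type":"array"},"force":{"type":"number"}},"required":["motion"]}

```bash
mkdir -p pics; python3 - <<'E'
from station import manip, eyes
import cv2,numpy as np
s=manip.get_state();print({k:np.round(v,3).tolist() for k,v in s.items()}, manip.grasp_offset)
for n in("top","scene"):
    f=eyes.grab_frame(n);cv2.imwrite(f"pics/{n}0.png",f["color"][...,::-1]);print(n,f["intrinsics"],f["xyz"],f["rotation"],[k for k in f])
f=eyes.grab_frame("wrist");print(f["mount"],f["intrinsics"])
E
```

```text
{'clock': 0.0, 'qpos': [-67.278, 30.776, -0.258, 88.172, 0.149, 61.152, -4.08], 'joint_vel': [-0.045, -0.031, -0.037, -0.092, -0.002, 0.0, -0.004], 'effort': [-0.001, -57.099, 0.99, -25.161, -0.056, 0.018, 0.0], 'tool_pos': [0.29, 0.581, 0.238], 'eef_rot': [[-0.895, 0.446, -0.001], [0.446, 0.895, -0.002], [-0.0, -0.002, -1.0]], 'force': [0.01, 0.667, 0.779], 'moment': [-0.009, -0.026, -0.062], 'finger_force': 0.0, 'grip_width': 1.001} 0.0187
top [[495.84005509   0.         327.41612109]
 [  0.         495.84005509 200.71933784]
 [  0.           0.           1.        ]] [ 0.45676531 -0.02099874  1.36246884] [[ 0.02280896  0.99688779 -0.07546185]
 [-0.9997285   0.02238415 -0.00647059]
 [-0.0047613   0.07558895  0.9971277 ]] ['color', 'intrinsics', 'xyz', 'rotation']
scene [[428.44292328   0.         325.14715022]
 [  0.         428.44292328 196.70897647]
 [  0.           0.           1.        ]] [ 1.22462132 -0.57546741  0.84080195] [[ 6.51381710e-01 -5.02601302e-01  5.68413405e-01]
 [ 7.58750111e-01  4.31844310e-01 -4.87656397e-01]
 [-3.69354807e-04  7.48934192e-01  6.62644279e-01]] ['color', 'intrinsics', 'xyz', 'rotation']
[[-9.81176169e-04  9.48921166e-01  3.15511739e-01  8.29034319e-02]
 [ 9.99999515e-01  9.03392104e-04  3.92783495e-04  4.63222587e-04]
 [ 8.76897583e-05  3.15511971e-01 -9.48921592e-01 -1.45474522e-01]
 [ 0.00000000e+00  0.00000000e+00  0.00000000e+00  1.00000000e+00]] [[318.2263555    0.         321.39280453]
 [  0.         318.2263555  203.50245967]
 [  0.           0.           1.        ]]
```

View pics/top0.png

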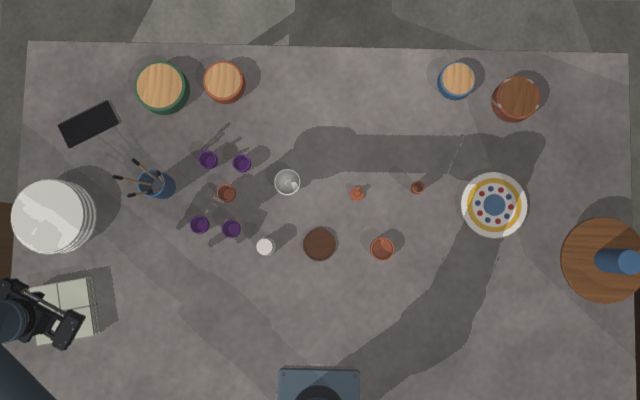

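View pics/scene0.png

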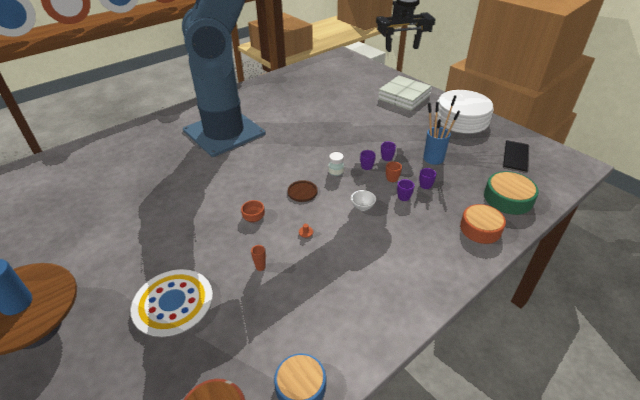

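```bash
cat > h.py <<'E'
from station import manip, eyes
import cv2,numpy as np
def pose(n,f,s=None):
    if n!="wrist": return np.array(f["xyz"]),np.array(f["rotation"])
    R=np.array(s["eef_rot"]);M=f["mount"];return R@M[:3,3]+s["tool_pos"],R@M[:3,:3]
def ray(uv,f,c,R,z):
    K=f["intrinsics"];d=R@np.array([(uv[0]-K[0,2])/K[0,0],-(uv[1]-K[1,2])/K[1,1],-1]);return c+d*(z-c[2])/d[2]
def proj(p,f,c,R):
    q=R.T@(np.array(p)-c);K=f["intrinsics"];return np.array([K[0,2]-K[0,0]*q[0]/q[2],K[1,2]+K[1,1]*q[1]/q[2]])
def grab(n):
    s=manip.get_state();f=eyes.grab_frame(n);return f,*pose(n,f,s)
def blobs(m,amin=20):
    cs,_=cv2.findContours(m.astype(np.uint8),cv2.RETR_EXTERNAL,cv2.CHAIN_APPROX_NONE)
    return [c for c in cs if cv2.contourArea(c)>amin]
def terra(im):
    h=cv2.cvtColor(im,cv2.COLOR_RGB2HSV);return ((h[...,0]<12)|(h[...,0]>172))&(h[...,1]>120)&(h[...,2]>50)
def purple(im):
    h=cv2.cvtColor(im,cv2.COLOR_RGB2HSV);return (h[...,0]>120)&(h[...,0]<160)&(h[...,1]>100)
E
python3 - <<'E'
from h import *
f,c,R=grab("top");im=f["color"]
print(im[244,319],im[250,372],im[193,220])
for nm,m in(("t",terra(im)),("p",purple(im))):
    for b in blobs(m):
        (x,y),r=cv2.minEnclosingCircle(b); 
        if 110<y<290 and x<450: print(nm,round(x),round(y),round(r,1),*[np.round(ray((x,y),f,c,R,z),3)[:2] for z in(0,.025,.05)])
for n,uv in dict(bowl=(287,182),jar=(265,247),brush=(155,185),plate=(494,205)).items(): print(n,np.round(ray(uv,f,c,R,.03),3))
E
```

```text
[89 64 52] [110  72  58] [83 56 47]
t 382 249 11.7 [ 0.432 -0.164] [ 0.432 -0.161] [ 0.433 -0.159]
t 356 194 6.7 [ 0.582 -0.092] [ 0.579 -0.091] [ 0.577 -0.089]
t 225 193 8.7 [0.576 0.27 ] [0.574 0.265] [0.572 0.259]
t 417 188 6.3 [ 0.601 -0.258] [ 0.598 -0.254] [ 0.595 -0.25 ]
p 230 228 8.8 [0.478 0.253] [0.478 0.248] [0.477 0.243]
p 198 224 8.9 [0.486 0.341] [0.486 0.334] [0.485 0.327]
p 241 162 8.9 [0.661 0.23 ] [0.657 0.225] [0.653 0.221]
p 208 159 9.4 [0.669 0.323] [0.665 0.317] [0.661 0.311]
bowl [0.606 0.098 0.03 ]
jar [0.43  0.152 0.03 ]
brush [0.59  0.455 0.03 ]
plate [ 0.556 -0.46   0.03 ]
```

Emit:
{"api": "step_arm", "payload": {"motion": [[-0.778, -0.888, 0, -0.147, 1], [-0.778, -0.888, 0, -0.147, 1], [-0.778, -0.888, 0, -0.147, 1], [-0.778, -0.888, 0, -0.147, 1], [-0.778, -0.888, 0, -0.147, 1], [-0.778, -0.888, 0, -0.147, 1], [-0.778, -0.888, 0, -0.147, 1], [-0.778, -0.888, 0, -0.147, 1], [-0.778, -0.888, 0, -0.147, 1], [-0.778, -0.888, 0, -0.147, 1], [-0.778, -0.888, 0, -0.147, 1], [-0.778, -0.888, 0, -0.147, 1]]}}

```text
clock: 1.4
tool_pos: [0.4403, 0.0077, 0.239]
eef_rot: [[-1.0, 0.003, 0.001], [0.003, 1.0, -0.0], [-0.001, -0.0, -1.0]]
force: [-0.4, -0.5, 0.0]
grip_width: 1.001
finger_force: 0.0
```

```bash
python3 - <<'E'
from h import *
f,c,R=grab("wrist");im=f["color"];cv2.imwrite("pics/w1.png",im[...,::-1])
f2,c2,R2=grab("top")
print(proj((.44,.01,.006),f,c,R), im[230,300:340:10])
E
```

```text
[322.79810504 169.29263124] [[151 145 144]
 [152 146 146]
 [152 145 144]
 [160 153 153]]
```

View pics/w1.png

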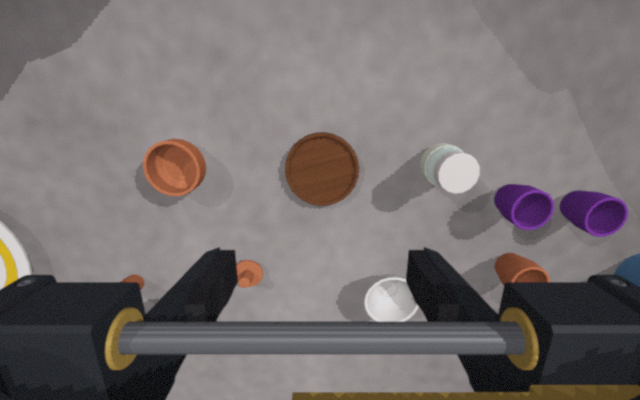

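```bash
cat >> h.py <<'E'
def fitc(b,f,c,R,z):
    "circle fit of contour points cast onto plane z -> centre, radius, residual"
    p=np.array([ray(q[0],f,c,R,z)[:2] for q in b]);A=np.c_[2*p,np.ones(len(p))]
    s=np.linalg.lstsq(A,(p**2).sum(1),rcond=None)[0];r=np.sqrt(s[2]+s[:2]@s[:2])
    return s[:2],r,np.abs(np.hypot(*(p-s[:2]).T)-r).max()
def show(n,m,f,c,R,z,amin=150):
    for b in blobs(m,amin):
        u=b[:,0].mean(0);ce,r,e=fitc(b,f,c,R,z);print(n,u.round(),"c",ce.round(4),"r",r.round(4),"res",e.round(4))
E
python3 - <<'E'
from h import *
f,c,R=grab("wrist");im=f["color"];h=cv2.cvtColor(im,cv2.COLOR_RGB2HSV)
print(h[170,322],h[167,150],h[120,320],c)
m=(h[...,1]>90);m[245:]=0
show("z.010",m,f,c,R,.010); show("z.034",m,f,c,R,.034)
f,c,R=grab("top");h=cv2.cvtColor(f["color"],cv2.COLOR_RGB2HSV);m=h[...,1]>75;m[:,:300]=0;m[:,400:]=0;m[:220]=0;m[270:]=0
show("top",m,f,c,R,.010,50)
E
```

```text
[ 11 154 101] [  8 153 128] [  0  11 158] [0.35805822 0.00692743 0.38435425]
z.010 [598. 209.] c [0.4956 0.3488] r 0.0362 res 0.0137
z.010 [528. 203.] c [0.4868 0.26  ] r 0.0331 res 0.0101
z.010 [176. 167.] c [ 0.4366 -0.1679] r 0.0355 res 0.0035
z.010 [324. 168.] c [0.44   0.0084] r 0.0434 res 0.001
z.034 [598. 209.] c [0.4868 0.3268] r 0.0339 res 0.0128
z.034 [528. 203.] c [0.4785 0.2438] r 0.031 res 0.0094
z.034 [176. 167.] c [ 0.4315 -0.1566] r 0.0332 res 0.0033
z.034 [324. 168.] c [0.4348 0.0083] r 0.0407 res 0.0009
top [382. 249.] c [ 0.4324 -0.1627] r 0.0318 res 0.0017
```

Emit:
{"api": "step_arm", "payload": {"motion": [[0.016, -0.334, 0.17, 0, 1], [0.016, -0.334, 0.17, 0, 1], [0.016, -0.334, 0.17, 0, 1], [0.016, -0.334, 0.17, 0, 1], [0.016, -0.334, 0.17, 0, 1]]}}

```text
clock: 2.1
tool_pos: [0.4302, -0.1587, 0.1519]
eef_rot: [[-1.0, 0.005, -0.004], [0.005, 1.0, -0.001], [0.004, -0.001, -1.0]]
force: [0.8, -0.2, -0.0]
grip_width: 0.999
finger_force: 0.0
```

```bash
python3 - <<'E'
from h import *
f,c,R=grab("wrist");im=f["color"];cv2.imwrite("pics/w2.png",im[...,::-1]);h=cv2.cvtColor(im,cv2.COLOR_RGB2HSV)
print(manip.get_state()["tool_pos"])
m=(h[...,1]>90)
show("z.034",m,f,c,R,.034)
E
```

```text
[ 0.4311381  -0.15630156  0.15276222]
z.034 [468. 394.] c [ 0.5905 -0.004 ] r 0.1265 res 0.0734
z.034 [228. 371.] c [ 0.6225 -0.2575] r 0.0243 res 0.0088
z.034 [383. 316.] c [ 0.5532 -0.0975] r 0.0126 res 0.008
z.034 [522. 338.] c [0.5833 0.0351] r 0.0304 res 0.0176
z.034 [121. 338.] c [ 0.5811 -0.354 ] r 0.0302 res 0.018
z.034 [ 38. 264.] c [ 0.5065 -0.4271] r 0.028 res 0.0153
z.034 [319. 199.] c [ 0.4313 -0.1607] r 0.0319 res 0.0017
z.034 [496. 197.] c [ 0.432  -0.0074] r 0.0407 res 0.0015
```

View pics/w2.png

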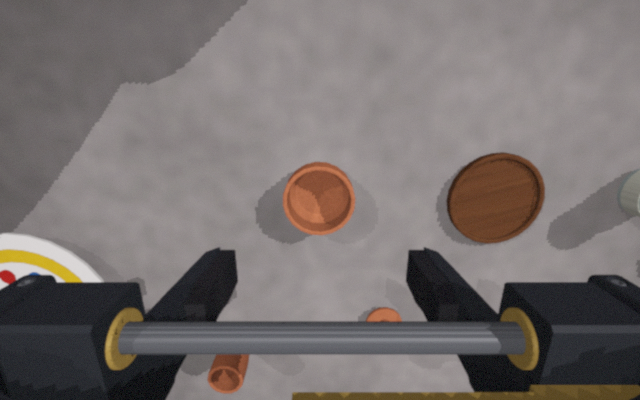

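Emit:
{"api": "step_arm", "payload": {"motion": [[0, -0.009, 0.1, 0, 1], [0, -0.009, 0.2, 0, 1], [0, -0.009, 0.27, 0, 1], [0, -0.009, 0.288, 0, 1], [0, -0.009, 0.288, 0, 1], [0, -0.009, 0.288, 0, 0.5], [0, -0.009, 0.288, 0, 0.5], [0, -0.009, 0.288, 0, 0.5], [0, -0.009, 0.288, 0, 0.5], [0, -0.009, 0.288, 0, 0.5], [0, -0.009, 0.288, 0, 0.5], [0, -0.009, 0.288, 0, 0.5]], "force": 15}}

```text
clock: 3.35
tool_pos: [0.4329, -0.161, 0.0109]
eef_rot: [[-1.0, 0.001, 0.002], [0.001, 1.0, -0.0], [-0.002, -0.0, -1.0]]
force: [-0.5, 1.4, 10.2]
grip_width: 0.716
finger_force: 15.0
```

Emit:
{"api": "step_arm", "payload": {"motion": [[0, 0, -0.06, 0, 0.5], [0, 0, -0.12, 0, 0.5], [-0.004, 0.08, -0.12, 0, 0.5], [-0.008, 0.16, -0.12, 0, 0.5], [-0.016, 0.24, -0.12, 0, 0.5], [-0.016, 0.32, -0.12, 0, 0.5], [-0.016, 0.338, -0.12, 0, 0.5], [-0.016, 0.338, -0.12, 0, 0.5], [-0.016, 0.338, -0.08, 0, 0.5], [-0.016, 0.338, -0.05, 0, 0.5], [-0.016, 0.338, -0.05, 0, 0.5], [-0.016, 0.338, -0.05, 0, 0.5]]}}

```text
clock: 4.55
tool_pos: [0.4399, 0.0065, 0.035]
eef_rot: [[-1.0, 0.003, -0.0], [0.003, 1.0, -0.001], [0.0, -0.001, -1.0]]
force: [0.4, -0.4, 0.1]
grip_width: 0.714
finger_force: 15.0
```

```bash
python3 - <<'E'
from h import *
f,c,R=grab("wrist");im=f["color"];cv2.imwrite("pics/w3.png",im[...,::-1]);h=cv2.cvtColor(im,cv2.COLOR_RGB2HSV)
s=manip.get_state();print(s["tool_pos"],s["force"])
print(proj((.44,.0084,.01),f,c,R))
E
```

```text
[0.44032994 0.00688641 0.03525017] [ 0.13338068  0.10633491 -1.08359802]
[323.53314333 245.38502651]
```

View pics/w3.png

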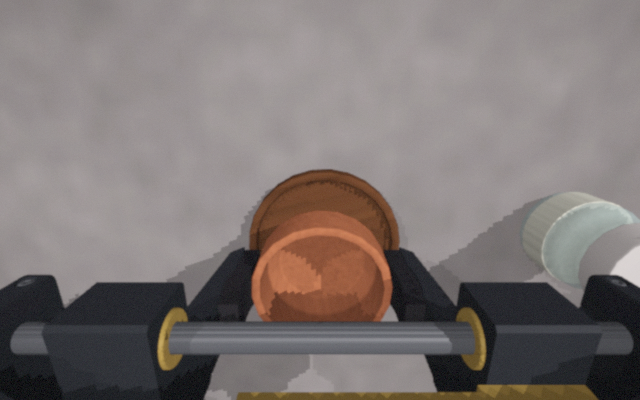

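Emit:
{"api": "step_arm", "payload": {"motion": [[0, 0.002, 0.014, 0, 0.5], [0, 0.002, 0.026, 0, 0.5], [0, 0.002, 0.034, 0, 0.5], [0, 0.002, 0.038, 0, 0.5], [0, 0.002, 0.038, 0, 0.5], [0, 0.002, 0.038, 0, 0.5]]}}

```text
clock: 5.2
tool_pos: [0.4402, 0.0092, 0.016]
eef_rot: [[-1.0, 0.001, 0.0], [0.001, 1.0, 0.0], [-0.0, 0.0, -1.0]]
force: [-2.1, 1.1, 7.6]
grip_width: 0.715
finger_force: 15.0
```

Emit:
{"api": "step_arm", "payload": {"motion": [[0, 0, 0, 0, 0.9], [0, 0, 0, 0, 0.9], [0, 0, 0, 0, 0.9], [0, 0, -0.04, 0, 0.9], [0, 0, -0.12, 0, 0.9], [0, 0, -0.22, 0, 0.9], [0, 0, -0.32, 0, 0.9], [0, 0, -0.4, 0, 0.9], [0, 0, -0.448, 0, 0.9], [0, 0, -0.448, 0, 0.9], [0, 0, -0.448, 0, 0.9]]}}

```text
clock: 6.3
tool_pos: [0.4399, 0.0093, 0.2395]
eef_rot: [[-1.0, 0.001, 0.0], [0.001, 1.0, 0.0], [-0.0, 0.0, -1.0]]
force: [-1.2, 0.2, -0.9]
grip_width: 0.899
finger_force: 0.0
```

```bash
python3 - <<'E'
from h import *
f,c,R=grab("wrist");im=f["color"];cv2.imwrite("pics/w4.png",im[...,::-1]);h=cv2.cvtColor(im,cv2.COLOR_RGB2HSV)
s=manip.get_state();print(s["tool_pos"],s["force"])
print(h[150:200:8,322].tolist())
m=(h[...,1]>90);m[245:]=0;show("stand",m,f,c,R,.010)
E
```

```text
[0.43935595 0.00919108 0.23880373] [-0.67018042 -0.12332464  0.28300421]
[[9, 141, 179], [9, 145, 132], [8, 150, 134], [9, 148, 138], [9, 144, 154], [10, 147, 187], [9, 153, 140]]
stand [592. 212.] c [0.4956 0.3485] r 0.0361 res 0.0137
stand [522. 206.] c [0.4868 0.2597] r 0.033 res 0.0096
stand [320. 169.] c [0.4399 0.0085] r 0.0434 res 0.001
```

View pics/w4.png

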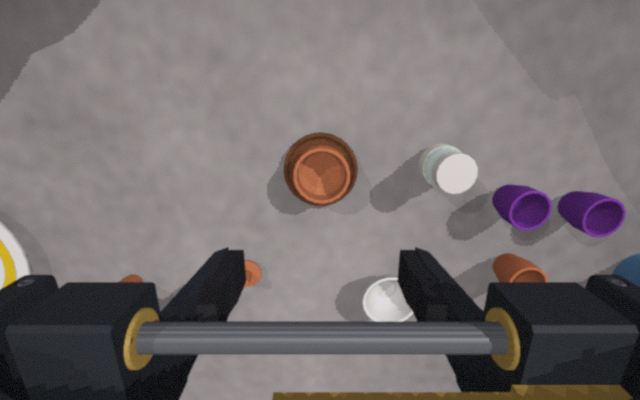

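Emit:
{"api": "step_arm", "payload": {"motion": [[-0.266, 0.506, 0, 0, 0.75], [-0.266, 0.506, 0, 0, 0.75], [-0.266, 0.506, 0, 0, 0.75], [-0.266, 0.506, 0, 0, 0.75], [-0.266, 0.506, 0.05, 0, 0.75], [-0.266, 0.506, 0.158, 0, 0.75], [-0.266, 0.506, 0.158, 0, 0.75], [-0.266, 0.506, 0.158, 0, 0.75], [-0.266, 0.506, 0.158, 0, 0.75], [-0.266, 0.506, 0.158, 0, 0.75]]}}

```text
clock: 7.35
tool_pos: [0.5739, 0.2607, 0.1617]
eef_rot: [[-1.0, 0.003, 0.001], [0.003, 1.0, -0.0], [-0.001, -0.0, -1.0]]
force: [-0.1, -0.9, 0.6]
grip_width: 0.747
finger_force: 0.0
```

```bash
python3 - <<'E'
from h import *
f,c,R=grab("wrist");im=f["color"];cv2.imwrite("pics/w5.png",im[...,::-1]);h=cv2.cvtColor(im,cv2.COLOR_RGB2HSV)
s=manip.get_state();print(s["tool_pos"],s["force"])
m=(h[...,1]>90)
show("z.050",m,f,c,R,.050)
E
```

```text
[0.57405808 0.26088629 0.16216142] [ 1.01776607  0.0410854  -0.38884788]
z.050 [425. 394.] c [0.8115 0.3704] r 0.1145 res 0.1011
z.050 [432. 385.] c [0.7772 0.3766] r 0.0099 res 0.0045
z.050 [479. 338.] c [0.7222 0.4067] r 0.0289 res 0.0161
z.050 [164. 339.] c [0.7214 0.1145] r 0.0287 res 0.0158
z.050 [372. 280.] c [0.6527 0.3084] r 0.0259 res 0.0144
z.050 [543. 269.] c [0.6274 0.4792] r 0.0265 res 0.0087
z.050 [282. 275.] c [0.6462 0.2242] r 0.0272 res 0.0058
z.050 [560. 260.] c [0.6324 0.4772] r 0.0246 res 0.0233
z.050 [594. 234.] c [0.6106 0.4996] r 0.0298 res 0.0289
z.050 [602. 209.] c [0.5911 0.5008] r 0.0227 res 0.0171
z.050 [558. 227.] c [0.5974 0.4564] r 0.0486 res 0.0454
z.050 [320. 196.] c [0.5705 0.2603] r 0.0241 res 0.0017
z.050 [408.  90.] c [0.4866 0.3271] r 0.0237 res 0.0014
z.050 [298.  78.] c [0.4778 0.244 ] r 0.0231 res 0.0006
z.050 [36. 43.] c [0.4552 0.054 ] r 0.0321 res 0.0083
```

View pics/w5.png

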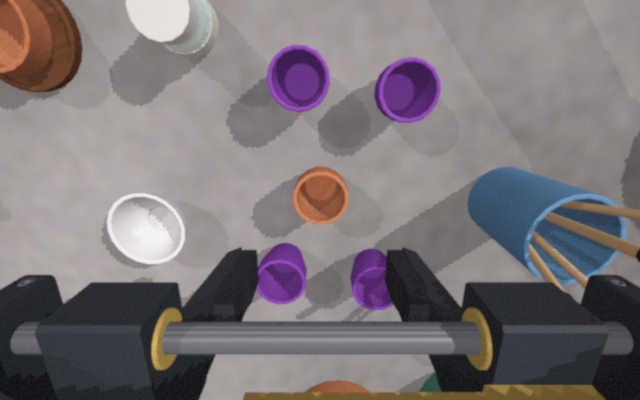

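Emit:
{"api": "step_arm", "payload": {"motion": [[0.006, 0, 0.1, 0, 0.75], [0.006, 0, 0.2, 0, 0.75], [0.006, 0, 0.25, 0, 0.75], [0.006, 0, 0.258, 0, 0.75], [0.006, 0, 0.258, 0, 0.75], [0.006, 0, 0.258, 0, 0.4], [0.006, 0, 0.258, 0, 0.4], [0.006, 0, 0.258, 0, 0.4], [0.006, 0, 0.258, 0, 0.4], [0.006, 0, 0.258, 0, 0.4], [0.006, 0, 0.258, 0, 0.4]], "force": 12}}

```text
clock: 8.5
tool_pos: [0.5717, 0.2625, 0.0337]
eef_rot: [[-1.0, 0.001, 0.003], [0.001, 1.0, 0.001], [-0.003, 0.001, -1.0]]
force: [-1.7, -1.2, 8.2]
grip_width: 0.545
finger_force: 12.0
```

Emit:
{"api": "step_arm", "payload": {"motion": [[0, 0, -0.06, 0, 0.4], [0, 0, -0.14, 0, 0.4], [0, 0, -0.22, 0, 0.4], [0.05, -0.09, -0.22, 0, 0.4], [0.263, -0.504, -0.22, 0, 0.4], [0.263, -0.504, -0.22, 0, 0.4], [0.263, -0.504, -0.22, 0, 0.4], [0.263, -0.504, -0.22, 0, 0.4], [0.263, -0.504, -0.22, 0, 0.4], [0.263, -0.504, -0.22, 0, 0.4], [0.263, -0.504, -0.22, 0, 0.4], [0.263, -0.504, -0.22, 0, 0.4]]}}

```text
clock: 9.7
tool_pos: [0.4396, 0.0113, 0.1422]
eef_rot: [[-1.0, -0.001, 0.002], [-0.001, 1.0, 0.001], [-0.002, 0.001, -1.0]]
force: [0.1, -0.6, 0.1]
grip_width: 0.548
finger_force: 12.0
```

```bash
python3 - <<'E'
from h import *
f,c,R=grab("wrist");im=f["color"];cv2.imwrite("pics/w6.png",im[...,::-1]);h=cv2.cvtColor(im,cv2.COLOR_RGB2HSV)
s=manip.get_state();print(s["tool_pos"],s["force"],s["grip_width"])
for z in(.04,.01):print(proj((.4393,.009,z),f,c,R))
E
```

```text
[0.43951773 0.01144239 0.1420135 ] [ 0.42852705  1.3234545  -0.58711718] 0.5479106107988027
[317.70078851 203.34624412]
[318.04073624 192.90477938]
```

View pics/w6.png

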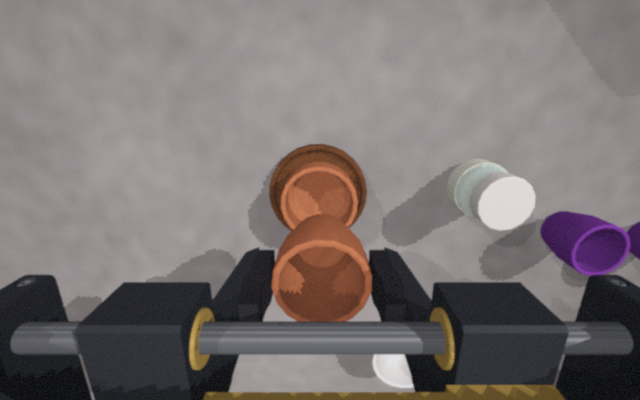

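Emit:
{"api": "step_arm", "payload": {"motion": [[0, -0.003, 0.06, 0, 0.4], [0, -0.003, 0.12, 0, 0.4], [0, -0.003, 0.15, 0, 0.4], [0, -0.003, 0.17, 0, 0.4], [0, -0.003, 0.184, 0, 0.4], [0, -0.003, 0.19, 0, 0.4], [0, -0.003, 0.194, 0, 0.4], [0, -0.003, 0.196, 0, 0.4], [0, -0.003, 0.196, 0, 0.4], [0, -0.003, 0.196, 0, 0.4]]}}

```text
clock: 10.75
tool_pos: [0.4391, 0.0089, 0.0446]
eef_rot: [[-1.0, 0.001, 0.001], [0.001, 1.0, 0.001], [-0.001, 0.001, -1.0]]
force: [-1.2, -0.5, 6.2]
grip_width: 0.548
finger_force: 12.0
```

Emit:
{"api": "step_arm", "payload": {"motion": [[0, 0, 0, 0, 0.75], [0, 0, 0, 0, 0.75], [0, 0, 0, 0, 0.75], [0, 0, -0.04, 0, 0.75], [0, 0, -0.12, 0, 0.75], [0, 0, -0.22, 0, 0.75], [0, 0, -0.32, 0, 0.75], [0, 0, -0.39, 0, 0.75], [0, 0, -0.39, 0, 0.75], [0, 0, -0.39, 0, 0.75]]}}

```text
clock: 11.75
tool_pos: [0.4387, 0.0088, 0.239]
eef_rot: [[-1.0, 0.001, 0.001], [0.001, 1.0, 0.001], [-0.001, 0.001, -1.0]]
force: [-1.0, -0.2, -0.5]
grip_width: 0.75
finger_force: 0.0
```

```bash
python3 - <<'E'
from h import *
f,c,R=grab("wrist");im=f["color"]
s=manip.get_state();print(s["tool_pos"],s["force"],s["grip_width"])
p=proj((.4393,.009,.05),f,c,R).astype(int);print(p)
cv2.imwrite("pics/w7.png",cv2.resize(im[p[1]-70:p[1]+70,p[0]-90:p[0]+90,::-1],None,fx=4,fy=4));print(p[0]-90,p[1]-70)
E
```

```text
[0.43795861 0.00873418 0.23801149] [ 1.05515124 -0.25529359 -0.7045542 ] 0.7525249402023708
[320 178]
230 108
```

View pics/w7.png

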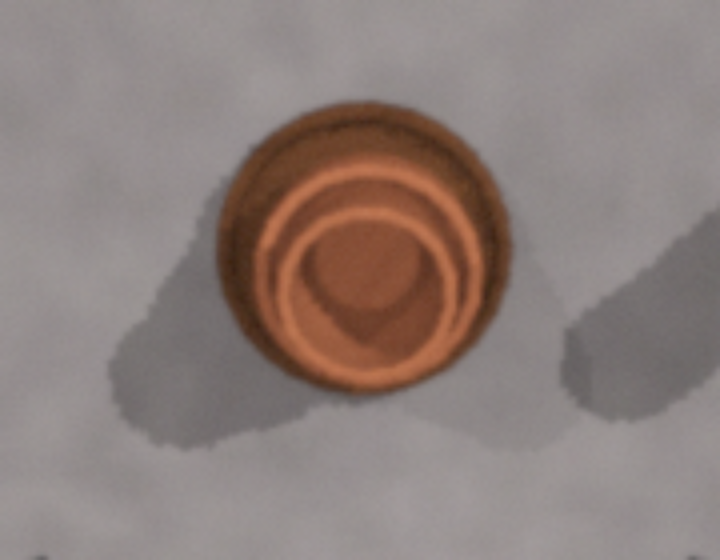

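Emit:
{"api": "step_arm", "payload": {"motion": [[-0.316, -0.524, 0, 0, 0.6], [-0.316, -0.524, 0, 0, 0.6], [-0.316, -0.524, 0, 0, 0.6], [-0.316, -0.524, 0, 0, 0.6], [-0.316, -0.524, 0.05, 0, 0.6], [-0.316, -0.524, 0.128, 0, 0.6], [-0.316, -0.524, 0.128, 0, 0.6], [-0.316, -0.524, 0.128, 0, 0.6], [-0.316, -0.524, 0.128, 0, 0.6], [-0.316, -0.524, 0.128, 0, 0.6]]}}

```text
clock: 12.8
tool_pos: [0.5962, -0.2522, 0.1749]
eef_rot: [[-1.0, -0.0, -0.0], [-0.0, 1.0, 0.001], [0.0, 0.001, -1.0]]
force: [-0.6, -0.1, -0.7]
grip_width: 0.599
finger_force: 0.0
```

```bash
python3 - <<'E'
from h import *
f,c,R=grab("wrist");im=f["color"];cv2.imwrite("pics/w8.png",im[...,::-1]);h=cv2.cvtColor(im,cv2.COLOR_RGB2HSV)
s=manip.get_state();print(s["tool_pos"],s["force"])
m=(h[...,1]>90);m[245:]=0
show("z.066",m,f,c,R,.066)
# middle rim from previous view (tool at .4383,.0088,.2385)
s2=dict(tool_pos=np.array([.4383,.0088,.2385]),eef_rot=np.diag([-1.,1,-1]))
c2,R2=pose("wrist",f,s2);print(ray((322.1,182.25),f,c2,R2,.061),ray((322,175),f,c2,R2,.040))
E
```

```text
[ 0.59650495 -0.25214109  0.17539745] [-0.85990948  0.27048857  0.76854359]
z.066 [323. 199.] c [ 0.5941 -0.25  ] r 0.0182 res 0.0034
z.066 [482. 169.] c [ 0.5692 -0.121 ] r 0.016 res 0.0014
z.066 [ 96. 142.] c [ 0.5516 -0.4297] r 0.0613 res 0.0006
z.066 [605.  28.] c [ 0.4687 -0.0502] r 0.0261 res 0.0084
[0.4396178  0.01015744 0.061     ] [0.43680852 0.01009225 0.04      ]
```

View pics/w8.png

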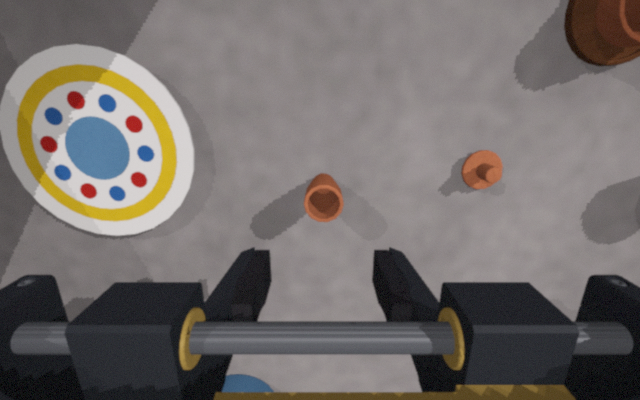

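```bash
python3 - <<'E'
from h import *
f,c,R=grab("wrist");im=f["color"];h=cv2.cvtColor(im,cv2.COLOR_RGB2HSV)
m=(h[...,1]>90);m[245:]=0
b=[b for b in blobs(m) if 300<b[:,0,0].mean()<345][0]
print(manip.get_state()["tool_pos"],fitc(b[b[:,0,1]>196],f,c,R,.066))
# lid: disc z .010
b=[b for b in blobs(m) if 460<b[:,0,0].mean()<500][0];print(fitc(b,f,c,R,.010))
E
```

```text
[ 0.59666096 -0.25223987  0.17568429] (array([ 0.59771845, -0.24994653]), np.float64(0.016242205431865244), np.float64(0.0005236820166687889))
(array([ 0.58141767, -0.09221356]), np.float64(0.019437230022360797), np.float64(0.0019103913593311733))
```

Emit:
{"api": "step_arm", "payload": {"motion": [[-0.002, 0.004, 0.08, 0, 0.6], [-0.002, 0.004, 0.17, 0, 0.6], [-0.002, 0.004, 0.24, 0, 0.6], [-0.002, 0.004, 0.254, 0, 0.6], [-0.002, 0.004, 0.254, 0, 0.6], [-0.002, 0.004, 0.254, 0, 0.25], [-0.002, 0.004, 0.254, 0, 0.25], [-0.002, 0.004, 0.254, 0, 0.25], [-0.002, 0.004, 0.254, 0, 0.25], [-0.002, 0.004, 0.254, 0, 0.25], [-0.002, 0.004, 0.254, 0, 0.25]], "force": 10}}

```text
clock: 14.0
tool_pos: [0.599, -0.2518, 0.0497]
eef_rot: [[-1.0, 0.001, 0.003], [0.001, 1.0, -0.001], [-0.003, -0.001, -1.0]]
force: [-0.3, 0.5, 7.3]
grip_width: 0.384
finger_force: 10.0
```

Emit:
{"api": "step_arm", "payload": {"motion": [[0, 0, -0.06, 0, 0.25], [0, 0, -0.14, 0, 0.25], [0, 0, -0.2, 0, 0.25], [0.06, 0.09, -0.2, 0, 0.25], [0.316, 0.521, -0.2, 0, 0.25], [0.316, 0.521, -0.2, 0, 0.25], [0.316, 0.521, -0.2, 0, 0.25], [0.316, 0.521, -0.2, 0, 0.25], [0.316, 0.521, -0.2, 0, 0.25], [0.316, 0.521, -0.2, 0, 0.25], [0.316, 0.521, -0.2, 0, 0.25], [0.316, 0.521, -0.2, 0, 0.25]]}}

```text
clock: 15.2
tool_pos: [0.4406, 0.0082, 0.1482]
eef_rot: [[-1.0, 0.002, 0.002], [0.002, 1.0, -0.0], [-0.002, -0.0, -1.0]]
force: [-0.1, -0.3, -0.3]
grip_width: 0.386
finger_force: 10.0
```

```bash
python3 - <<'E'
from h import *
f,c,R=grab("wrist");im=f["color"];cv2.imwrite("pics/w9.png",cv2.resize(im[140:340,200:450,::-1],None,fx=3,fy=3))
s=manip.get_state();print(s["tool_pos"],s["force"],s["grip_width"])
z=s["tool_pos"][2]
print("crop coords: mid rim at nominal",(proj((.4396,.010,.061),f,c,R)-[200,140])*3,"TCP at narrow rim",(proj((*s["tool_pos"][:2],z+.017),f,c,R)-[200,140])*3,"px/mm",3*.001*318/(c[2]-.061))
E
```

```text
[0.44068089 0.00773021 0.14813202] [-0.96226704 -0.4363458  -0.08915397] 0.38394431603155854
crop coords: mid rim at nominal [369.04348996 205.43604335] TCP at narrow rim [357.45049456 434.89013667] px/mm 4.101920397047572
```

View pics/w9.png

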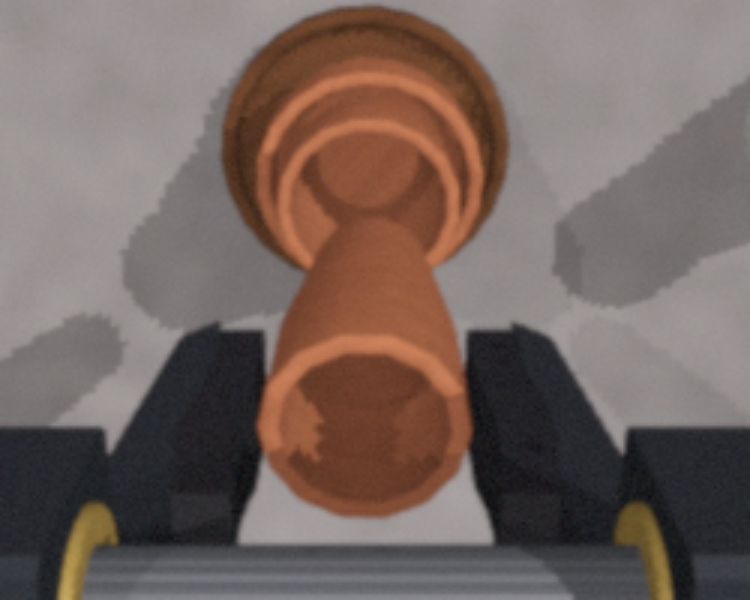

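Emit:
{"api": "step_arm", "payload": {"motion": [[-0.001, 0.0025, 0.02, 0, 0.25], [-0.001, 0.0025, 0.06, 0, 0.25], [-0.001, 0.0025, 0.1, 0, 0.25], [-0.001, 0.0025, 0.13, 0, 0.25], [-0.001, 0.0025, 0.148, 0, 0.25], [-0.001, 0.0025, 0.158, 0, 0.25], [-0.001, 0.0025, 0.163, 0, 0.25], [-0.001, 0.0025, 0.166, 0, 0.25], [-0.001, 0.0025, 0.166, 0, 0.25], [-0.001, 0.0025, 0.166, 0, 0.25]]}}

```text
clock: 16.25
tool_pos: [0.4408, 0.0105, 0.0654]
eef_rot: [[-1.0, 0.001, 0.001], [0.001, 1.0, 0.0], [-0.001, 0.0, -1.0]]
force: [-0.3, 0.7, 4.9]
grip_width: 0.386
finger_force: 10.0
```

Emit:
{"api": "step_arm", "payload": {"motion": [[0, 0, 0, 0, 0.6], [0, 0, 0, 0, 0.6], [0, 0, 0, 0, 0.6], [0, 0, -0.04, 0, 0.6], [0, 0, -0.12, 0, 0.6], [0, 0, -0.22, 0, 0.6], [0, 0, -0.32, 0, 0.6], [0, 0, -0.348, 0, 0.6], [0, 0, -0.348, 0, 0.6], [0, 0, -0.348, 0, 0.6]]}}

```text
clock: 17.25
tool_pos: [0.4395, 0.0105, 0.238]
eef_rot: [[-1.0, 0.001, -0.001], [0.001, 1.0, 0.0], [0.001, 0.0, -1.0]]
force: [-0.2, -0.0, -0.2]
grip_width: 0.604
finger_force: 0.0
```

```bash
python3 - <<'E'
from h import *
f,c,R=grab("wrist");im=f["color"]
s=manip.get_state();print(s["tool_pos"],s["force"],s["grip_width"])
cv2.imwrite("pics/w10.png",cv2.resize(im[108:248,230:410,::-1],None,fx=4,fy=4))
print((proj((.4400,.0100,.082),f,c,R)-[230,108])*4, "px/mm",4*.001*318/(c[2]-.082))
E
```

```text
[0.43909066 0.01042022 0.23741879] [-0.1940226  -0.57751337 -0.81426749] 0.5965208465414576
[360.77294476 316.42079065] px/mm 4.218760653890895
```

View pics/w10.png

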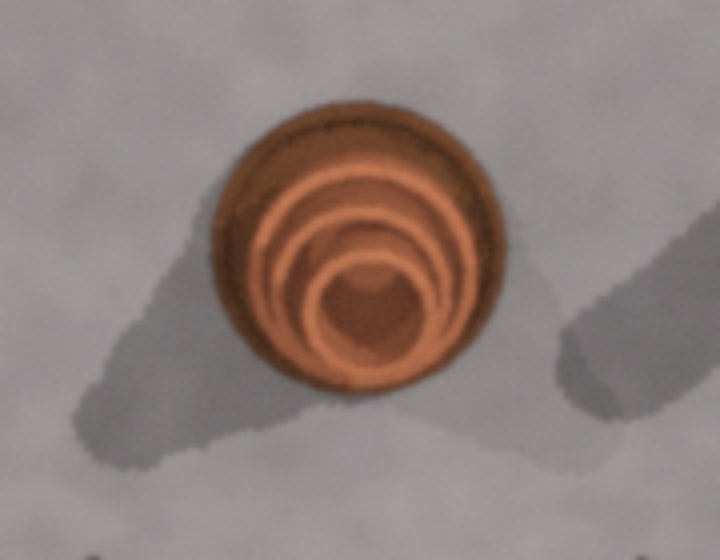

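Emit:
{"api": "step_arm", "payload": {"motion": [[-0.284, -0.206, 0, 0, 0.5], [-0.284, -0.206, 0, 0, 0.5], [-0.284, -0.206, 0.05, 0, 0.5], [-0.284, -0.206, 0.198, 0, 0.5], [-0.284, -0.206, 0.198, 0, 0.5], [-0.284, -0.206, 0.198, 0, 0.5], [-0.284, -0.206, 0.198, 0, 0.5], [-0.284, -0.206, 0.198, 0, 0.5]]}}

```text
clock: 18.1
tool_pos: [0.5822, -0.0925, 0.1409]
eef_rot: [[-1.0, 0.001, 0.001], [0.001, 1.0, 0.0], [-0.001, 0.0, -1.0]]
force: [0.2, 0.0, 0.8]
grip_width: 0.502
finger_force: 0.0
```

```bash
python3 - <<'E'
from h import *
f,c,R=grab("wrist");im=f["color"];h=cv2.cvtColor(im,cv2.COLOR_RGB2HSV)
s=manip.get_state();print(s["tool_pos"])
m=(h[...,1]>90);m[265:]=0
show("z.010",m,f,c,R,.010)
u=proj((.5814,-.0922,.01),f,c,R).astype(int);print(u)
cv2.imwrite("pics/w11.png",cv2.resize(im[u[1]-50:u[1]+50,u[0]-70:u[0]+70,::-1],None,fx=5,fy=5))
print((proj((.5814,-.0922,.032),f,c,R)-u+[70,50])*5)
E
```

```text
[ 0.58255098 -0.09234819  0.14137188]
z.010 [630. 256.] c [0.6458 0.2066] r 0.0111 res 0.0036
z.010 [322. 192.] c [ 0.581  -0.0912] r 0.0191 res 0.0007
z.010 [455.  29.] c [0.4486 0.0112] r 0.0396 res 0.021
[321 192]
[349.90035187 291.13266025]
```

View pics/w11.png

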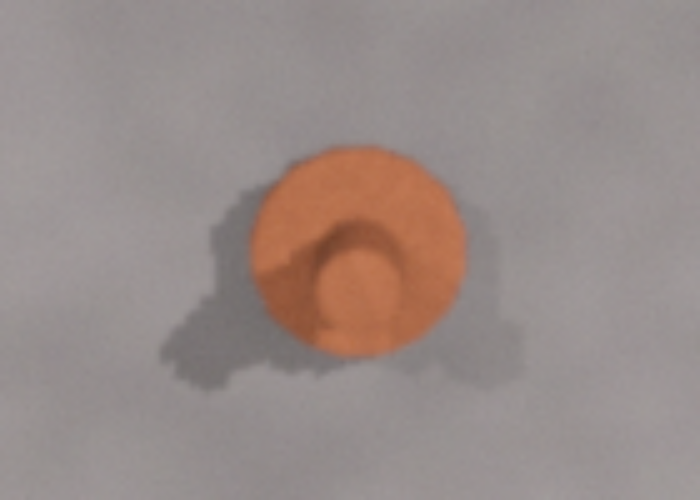

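Emit:
{"api": "step_arm", "payload": {"motion": [[0.003, 0.003, 0.1, 0, 0.5], [0.003, 0.003, 0.19, 0, 0.5], [0.003, 0.003, 0.24, 0, 0.5], [0.003, 0.003, 0.254, 0, 0.5], [0.003, 0.003, 0.254, 0, 0.5], [0.003, 0.003, 0.254, 0, 0.05], [0.003, 0.003, 0.254, 0, 0.05], [0.003, 0.003, 0.254, 0, 0.05], [0.003, 0.003, 0.254, 0, 0.05], [0.003, 0.003, 0.254, 0, 0.05], [0.003, 0.003, 0.254, 0, 0.05], [0.003, 0.003, 0.254, 0, 0.05]], "force": 10}}

```text
clock: 19.35
tool_pos: [0.5812, -0.0912, 0.0136]
eef_rot: [[-1.0, 0.001, 0.001], [0.001, 1.0, 0.0], [-0.001, 0.0, -1.0]]
force: [-1.0, 0.8, 7.9]
grip_width: 0.176
finger_force: 10.0
```

Emit:
{"api": "step_arm", "payload": {"motion": [[0, 0, -0.06, 0, 0.05], [0, 0, -0.14, 0, 0.05], [0, 0, -0.23, 0, 0.05], [0.06, 0.04, -0.23, 0, 0.05], [0.15, 0.11, -0.23, 0, 0.05], [0.28, 0.206, -0.23, 0, 0.05], [0.28, 0.206, -0.23, 0, 0.05], [0.28, 0.206, -0.23, 0, 0.05], [0.28, 0.206, -0.23, 0, 0.05], [0.28, 0.206, -0.23, 0, 0.05], [0.28, 0.206, -0.23, 0, 0.05]]}}

```text
clock: 20.45
tool_pos: [0.4418, 0.011, 0.1279]
eef_rot: [[-1.0, 0.002, 0.001], [0.002, 1.0, -0.001], [-0.001, -0.001, -1.0]]
force: [0.1, -0.2, -0.4]
grip_width: 0.176
finger_force: 10.0
```

```bash
python3 - <<'E'
from h import *
f,c,R=grab("wrist");im=f["color"]
s=manip.get_state();print(s["tool_pos"],s["force"],s["grip_width"])
cv2.imwrite("pics/w12.png",cv2.resize(im[140:320,220:420,::-1],None,fx=3.3,fy=3.3))
t=np.array(s["tool_pos"]);o=[220,140]
print("narrow rim nominal",(proj((.44,.0122,.082),f,c,R)-o)*3.3,"disc at TCP",(proj((*t[:2],t[2]-.0036),f,c,R)-o)*3.3)
E
```

```text
[0.44155095 0.0110494  0.12777545] [-0.0526482   0.35590196 -0.51300528] 0.17283153754892758
narrow rim nominal [337.51302838 292.29188872] disc at TCP [330.88721231 404.73148313]
```

View pics/w12.png

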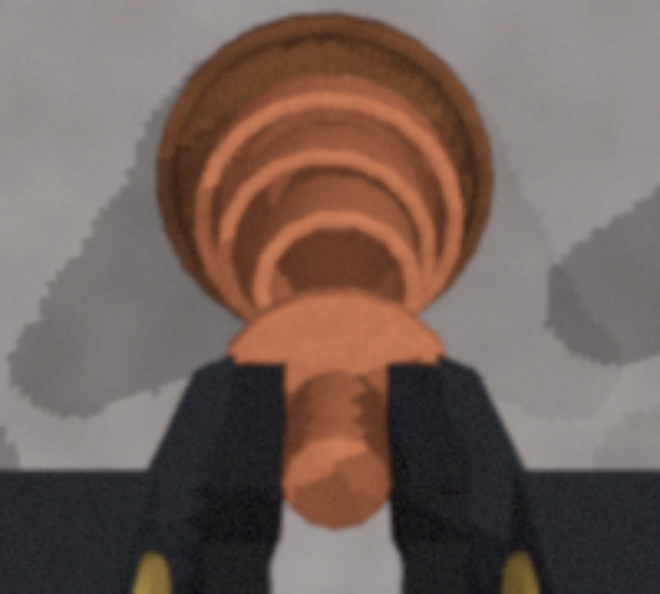

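Emit:
{"api": "step_arm", "payload": {"motion": [[0, 0.0015, 0.02, 0, 0.05], [0, 0.0015, 0.04, 0, 0.05], [0, 0.0015, 0.054, 0, 0.05], [0, 0.0015, 0.062, 0, 0.05], [0, 0.0015, 0.068, 0, 0.05], [0, 0.0015, 0.072, 0, 0.05], [0, 0.0015, 0.074, 0, 0.05], [0, 0.0015, 0.074, 0, 0.05], [0, 0.0015, 0.074, 0, 0.05]]}}

```text
clock: 21.4
tool_pos: [0.4408, 0.0127, 0.0909]
eef_rot: [[-1.0, 0.001, 0.0], [0.001, 1.0, 0.0], [-0.0, 0.0, -1.0]]
force: [-0.4, -0.0, 0.0]
grip_width: 0.175
finger_force: 10.0
```

Emit:
{"api": "step_arm", "payload": {"motion": [[0, 0, 0.001, 0, 0.05], [0, 0, 0.002, 0, 0.05], [0, 0, 0.002, 0, 0.05], [0, 0, 0.002, 0, 0.05]]}}

```text
clock: 21.8
tool_pos: [0.4415, 0.0128, 0.0905]
eef_rot: [[-1.0, 0.001, 0.002], [0.001, 1.0, 0.001], [-0.002, 0.001, -1.0]]
force: [-1.0, -0.4, 9.2]
grip_width: 0.177
finger_force: 10.0
```

Emit:
{"api": "step_arm", "payload": {"motion": [[0, 0, 0, 0, 0.4], [0, 0, 0, 0, 0.4], [0, 0, 0, 0, 0.4], [0, 0, 0, 0, 0.4], [0, 0, -0.03, 0, 0.4], [0, 0, -0.1, 0, 0.4], [0, 0, -0.2, 0, 0.4], [0, 0, -0.3, 0, 0.4], [0, 0, -0.3, 0, 0.4], [0, 0, -0.3, 0, 0.4]]}}

```text
clock: 22.8
tool_pos: [0.4411, 0.013, 0.2405]
eef_rot: [[-1.0, 0.0, 0.002], [0.0, 1.0, 0.001], [-0.002, 0.001, -1.0]]
force: [-0.2, 0.1, -1.2]
grip_width: 0.403
finger_force: 0.0
```

```bash
python3 - <<'E'
from h import *
f,c,R=grab("scene");u=proj((.44,.011,.05),f,c,R).astype(int)
a=cv2.resize(f["color"][u[1]-40:u[1]+40,u[0]-40:u[0]+40],None,fx=5,fy=5)
g,c,R=grab("wrist");u=proj((.44,.011,.05),g,c,R).astype(int)
b=cv2.resize(g["color"][u[1]-50:u[1]+50,u[0]-50:u[0]+50],None,fx=4,fy=4)
cv2.imwrite("pics/w13.png",np.hstack([a,b])[...,::-1])
s=manip.get_state();print(s["tool_pos"],s["force"])
E
```

```text
[0.43963423 0.01274642 0.23870615] [-0.17133968 -0.91269362 -0.29325251]
```

View pics/w13.png

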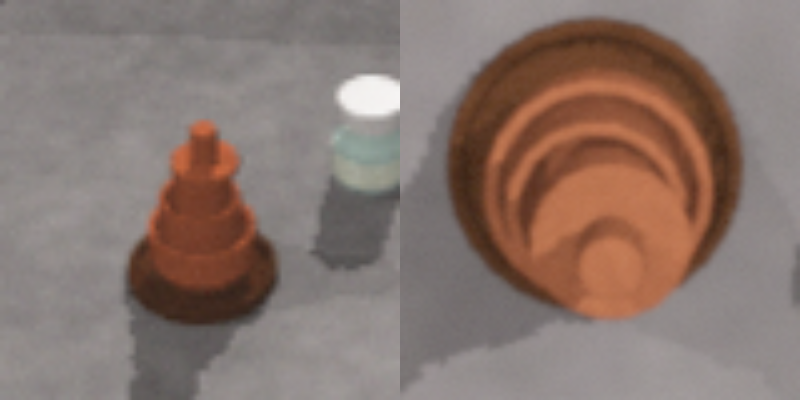

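The picture shows the full nest standing upright on the stand. The lid lies flat on the narrow pot, with its knob at about (203,130) in the left crop and (612,265) in the right crop.

```bash
python3 -c "
from station import order
print(order.hand_in())"
```

```text
the job is handed in; nothing more can be done
None
```

The wide, middle and narrow pots are nested upright on the stand with the lid flat on the narrow pot's rim, placed in the order asked; the job was handed in at about 23 s, and none of the bystanders was touched.

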